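Hold the music box over its setting-out frame

TASK

First pull the sprung slide on the dark setting-out board out by its upright tab until the frame's small pointer stands level with the brass rider on the board's edge, and let go of it there. Then lift the rectangular plum music box over the closed gate, without touching the gate or shifting the other things on the counter, and hold it level about a centimetre above the slide's steel frame, centred over the opening with its long sides along the frame's long sides, touching neither frame nor board. Finish still holding it there, so that a colleague can stick pads under it; do not put it down.

Things in the scene. Friction and masses are not known exactly. Their poses are not given: they have to be found in the camera images.
- music_box: Rectangular lacquered plum music box, lid shut (fixed), 60 x 90 x 48 mm (x, y, z), 0.2 to 0.36 kg, loose, upright. Origin: centre of its underside. Its long side is its y axis. A small brass winding key sticks out 7 mm from the middle of its +y end face, 18 mm up. Grasp it across its 60 mm width. The other plum box is round.
- slide: Sprung slide: flat steel frame, outside 98 x 128 mm (x, y), opening 82 x 112 mm, 4 mm thick. Origin: opening's centre at the frame's underside, 1 mm above the board (frame's top at z = +4 mm). Pulls out along its own -y, away from the housing; full travel 90 mm, starts 0-15 mm out. Spring pulls back 2-4 N; a 6 N friction brake holds it wherever it is left; pulling takes 8-10 N.
- tab (a point): Middle of the top of the slide's upright steel tab, its grip, at the frame's -y end: slide frame (0, -69, +40) mm. The tab is 36 mm wide (x), 10 mm thick (y) and stands 40 mm above the frame's underside; pinch it across its thickness.
- pointer (a point): Tip of the slide's 4 mm wide steel pointer, on the frame's +x side: slide frame (+58, 0, +4) mm.
- rider: Brass rider, fixed block 14 x 10 x 9 mm (x, y, z) on the board's top along its +x edge. Origin: centre of underside. Same axes as the slide. The slide is set when pointer tip (and so the slide's origin) and rider have the same y in the board's axes, 45-80 mm out from fully home.
- board: Dark wooden setting-out board fixed on the counter, 150 (x) x 360 mm (y), 18 mm thick. Origin on its underside, y from -160 to +200 mm. It carries the slide along its y axis, centred on x = 0, same axes; steel spring housing (70 x 85 mm, top 40 mm above the counter) at y = 110 to 195 mm. Scale strokes along the +x edge.
- gate: Closed wooden gate with brass latch, fixed across the counter between the music box and the board: 408 mm long (its x axis), 34 mm thick (y), 120 mm high. Origin: centre of its foot. Must not be touched.
- round_box: Bystander: round plum music box, 72 mm across, 58 mm high, loose. Origin: centre of underside.
- prism_box: Bystander: clear crystal box with pyramid top, 62 x 62 x 64 mm, loose. Origin: centre of underside.
- frog: Bystander: green jade frog, about 70 x 72 x 52 mm, loose. Origin: centre of underside.
- bell: Bystander: counter bell, 84 mm across, 52 mm high, loose. Origin: centre of underside.
- snow_globe: Bystander: snow globe, 68 mm across, 76 mm high, loose. Origin: centre of underside.
There are look-alikes about, which are no part of the job. Leave any blue look-alike of the music_box alone.

How it is judged:
On the way, in this order (a step that is already met when the one before it is completed fails the run):
1. the slide is pulled out so that its pointer is level with the rider (within 5 mm) and let go (y of pointer in the frame of rider between -0.005 and 0.005 m and contact force between the fingers and slide below 0.1 N), for 0.2 s.
2. the music box is carried over the gate, its underside above the gate's top (z of music_box in the frame of gate above 0.12 m and y of music_box in the frame of gate between -0.06 and 0.06 m and x of music_box in the frame of gate between -0.2 and 0.2 m).
At the end, for the whole second after the job is handed in: Music box held still in the gripper, level within 0.1 rad, underside 3-20 mm above the frame, centred within 10 mm, long side within 0.1 rad of the frame's (either way round), touching no slide, board or rider; pointer still within 5 mm of the rider's middle (y of pointer in the frame of rider between -0.005 and 0.005 m and horizontal distance between music_box and slide below 0.01 m and angle between the y axis of music_box and the y axis of slide, either way round below 0.1 rad and angle between music_box's own z axis and vertical below 0.1 rad and z of music_box in the frame of slide between 0.007 and 0.024 m and contact force between the fingers and music_box above 1 N and contact force between music_box and slide below 0.05 N and contact force between music_box and board below 0.05 N and contact force between music_box and rider below 0.05 N and linear speed of music_box below 0.02 m/s); the arm keeps its last pose, push and grip.
It fails at once if the gate is touched (contact force between any of the arm, the fingers, music_box and gate above 1 N).
It fails at once if a bystander is moved more than 15 mm: round music box, crystal prism box, jade frog, counter bell, snow globe (distance of any of round_box, prism_box, frog, bell, snow_globe from where it was at the start of the episode above 0.015 m).
It also fails if it takes over 64 s, if anything falls off the work surface, if the arm or the gripper's body presses on something with over 40 N, if the wrist force passes 120 N, or if a joint passes its speed limit or range.

ROBOT

A 6-joint arm with a two-finger parallel gripper is mounted at the origin on the work surface. World frame = base frame: x ahead of the robot, y to its left, z up, the work surface at z = 0. Lengths are in m, angles in rad, forces in N, time in s.
With the tool pointing down it reaches from about 0.4 to 0.825 m from the base axis. Payload 7 kg.
Tool frame: the origin (TCP) lies at the very end of the fingers, on their centre line; the grasp point (between the pads) lies 19 mm behind it; y points along the fingers, x is the direction in which the jaws open and shut, and the axes are right-handed (so a half turn about y gives the same grasp; the last joint's range is limited). The gripper opens to 88 mm and grips with 3 to 60 N. Pads are 19 mm wide; open, the fingers measure 130 mm over their backs; the gripper's body (78 mm by 193 mm) begins 47 mm behind the grasp point.
Start: joints at [1.516, 0.359, 0.012, 0, -1.224, -0.288], TCP at [0.227, 0.636, 0.227] pointing down, gripper open.
Joint ranges: [-3.07, 3.07], [-1.43, 2.12], [-1.02, 1.25], [-3.03, 1.67], [-3.05, -0], [-3.03, 3.03]. Speed limits (rad/s): [2.39, 2.39, 3.01, 3.14, 3.14, 3.14].

INTERFACE

Orientations are given as [roll, pitch, yaw] about the fixed x, y, z axes, in that order (R = Rz(yaw) Ry(pitch) Rx(roll)).
In Python, from station import arm gives the robot as it stands.
- The arm moves only by the tool move_arm, never from a script. Its arguments are lists of equal length, an entry for each row: "jaw": the closure, from 0 (fully open) to 1 (shut); "offset": the shift along the tool's x, y, z in m, a list of three; "roll": the turn about the tool's y in rad. In form: {"jaw": [jaw, ...], "offset": [[dx, dy, dz], ...], "roll": [roll, ...]}. A call has 1 to 5 rows; each row shifts and turns the commanded pose from where the row before left it, along the tool's axes as they then stand; what a row does not reach is not made up. A row lasts 1/8 s, in which the tool goes at most 62.5 mm and 10.7 degrees, less where a joint would pass 70% of its speed; a pose out of reach is approached as far as the arm can. A call is refused whole if a number of a shift passes 0.0625 or a number of a turn 0.188, either way. A call with a gripper value outside its range is refused whole. The fingers move at their own pace and stop on an object; "grip_force" is the grip in N (left out, the last holds). Time passes only in rows, so rows that do not move let the fingers close. It gives the time, the measured TCP pose, the force and the opening at its end, in the units of the state.
- arm.get_state(): the state, without advancing time (a new reading comes with each control period).
- arm.grab_frame(name): name is "side" or "top" or "wrist"; returns a dict with "pixels" (480x640x3 uint8, blue, green, red), "fovy" (degrees; the focal length in pixels is half the picture's height over the tangent of half this angle, whatever the lens; pixels are square), "cx", "cy" (the principal point, pixels), "dist_coeffs" ([k1, k2, p1, p2, k3] as OpenCV has them; the pictures are not rectified), "position" and "attitude" of the camera in the world; the wrist camera has in their place "hand_eye" (4x4, takes a point from camera to tool coordinates, whose origin is the TCP and whose axes are the tool frame's). Camera axes: x right, y down, z forward; pixel columns grow to the right and rows downward; lengths in m; the calibration is good to about 2 mm. A picture is of the moment at which its call begins: read the wrist's pose just before it. There is no depth.
- arm.job_done(): hands the job in, once; it reports no verdict.
Trained networks look in a picture, given as the dict that the camera call returned (one of the last four; its "shot" number tells which), for a name from the list of things; names that differ only in an ending like _2 or _b are one class to them, and where a whole thing is asked for, a point or a joint stands for the part that bears it (a point fixed in the world has none). Each returns a list of dicts, best first, with "p" (0 to 1); they miss things now and then, are a little off and sometimes report something else, mostly with a low value. They report only what shows in the picture. A call takes as long as a camera call. They do not tell look-alikes from the thing itself.
- arm.recognise(picture, thing): "position" ([x, y, z] in m, in world coordinates, good to about 4 mm: the middle of the surface that is visible of it).
- arm.landmark_of(picture, thing): "position" ([x, y, z] in m, in world coordinates, good to about 4 mm: a listed point, or the origin of a listed thing).
The state is a dict: "t": time; "q": joint angles; "qd": joint speeds; "joint_efforts": joint torques, N m; "eef_pos": TCP position; "ee_rot": TCP orientation; "force": force on the tool from outside, world axes, zero at the start; "moment": the same for the moment, N m; "width": finger opening in m.
Only numpy, scipy, OpenCV 4.12 (cv2) and the standard library are available. Lean on these libraries where they do the work, as an engineer would, in place of code of your own. Each camera call takes 0.05 s, during which the arm holds its last target.

## Working session

There is one attempt and no reset: what is moved stays moved. The work goes in short steps, Python scripts to look and compute and a tool call to move; the robot and the scene stay as the last step left them, time stands still between calls to the robot, and variables do not carry over. Pictures are saved under pics/ and viewed, and the job is handed in when it is done.

Besides the shell and the picture viewer there is one more tool, called after "Call:" as name([rows], argument=value, ...), one row to a line, values as JSON. move_arm: Moves the arm, as the interface text tells. Its arguments: {"type":"object","properties":{"jaw":{"type":"array","items":{"type":"number"}},"offset":{"type":"array","items":{"type":"array","items":{"type":"number"}}},"roll":{"type":"array","items":{"type":"number"}},"grip_force":{"type":"number"}},"required":["jaw","offset","roll"]}

```bash
mkdir -p pics; ls; python3 - <<'E'
from station import arm
import cv2,pickle
s=arm.get_state(); print(s)
for n in ("side","top","wrist"):
    f=arm.grab_frame(n); cv2.imwrite(f"pics/{n}0.png",f["pixels"]); pickle.dump(f,open(f"pics/{n}0.pkl","wb"))
    print(n,{k:v for k,v in f.items() if k!="pixels"})
E
```

```text
pics
{'t': 0.0, 'q': array([ 1.51608936e+00,  3.59409955e-01,  1.10457008e-02, -3.23816151e-04,
       -1.22410751e+00, -2.88108368e-01]), 'qd': array([ 0.00034275, -0.00061786, -0.00038539,  0.00207806, -0.00078719,
        0.00038653]), 'joint_efforts': array([ 2.71109166e-03, -5.82714236e+01,  2.93059194e+01,  6.99727759e+00,
        6.92254049e-03, -1.33643566e-04]), 'eef_pos': array([0.22675911, 0.63524523, 0.22560679]), 'ee_rot': array([-1.57061208e+00, -1.69287948e-03, -1.91372210e+00]), 'force': array([-0.42167558,  0.83350637, -0.14050365]), 'moment': array([-0.01165478, -0.0102963 , -0.03606943]), 'width': 0.08767387769979401}
side {'fovy': 43.68518724239086, 'cx': 316.8442728643294, 'cy': 248.6600424708179, 'dist_coeffs': array([0.0492761, 0.       , 0.       , 0.       , 0.       ]), 'position': array([ 0.25850568, -0.70165257,  0.96524947]), 'attitude': array([-2.35678815,  0.0189476 , -0.37355586]), 'shot': 1}
top {'fovy': 54.415452512876215, 'cx': 321.3682101384374, 'cy': 244.73117278824273, 'dist_coeffs': array([-0.0242067,  0.       ,  0.       ,  0.       ,  0.       ]), 'position': array([0.43610209, 0.12578237, 0.9578701 ]), 'attitude': array([-3.00607053, -0.0358919 , -1.57320607]), 'shot': 2}
wrist {'fovy': 59.08792339922121, 'cx': 318.5572825145981, 'cy': 241.30579516569782, 'dist_coeffs': array([-0.09348413,  0.        ,  0.        ,  0.        ,  0.        ]), 'hand_eye': array([[ 9.99999879e-01, -4.49533394e-04, -1.97423078e-04,
        -6.85353784e-05],
       [ 8.25962272e-05, -2.42344068e-01,  9.70190366e-01,
        -1.57168278e-01],
       [-4.83977280e-04, -9.70190265e-01, -2.42344001e-01,
         6.50909194e-02],
       [ 0.00000000e+00,  0.00000000e+00,  0.00000000e+00,
         1.00000000e+00]]), 'shot': 3}
```

View pics/side0.png

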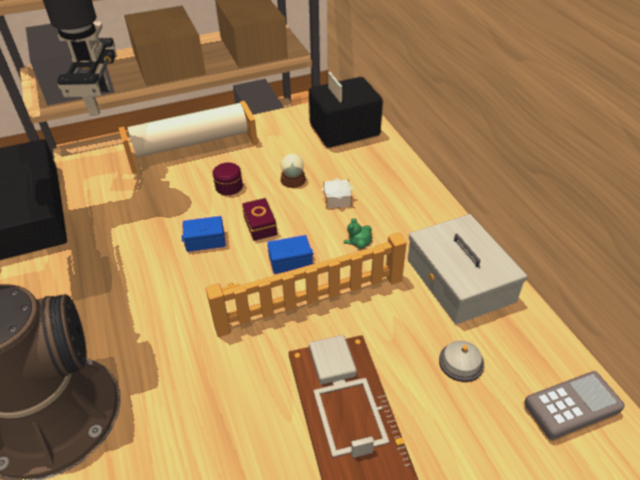

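View pics/top0.png

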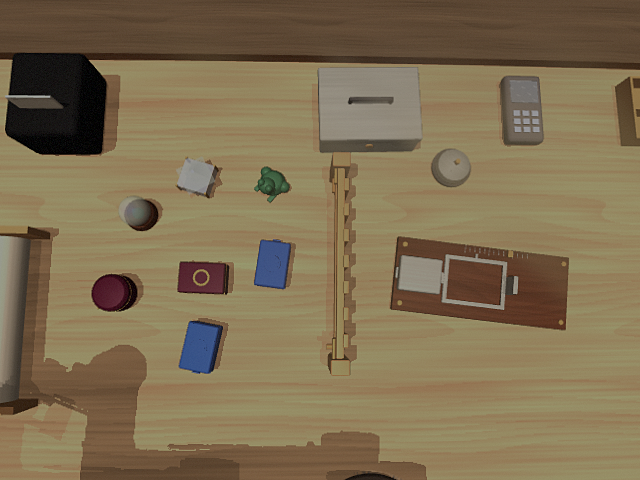

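View pics/wrist0.png

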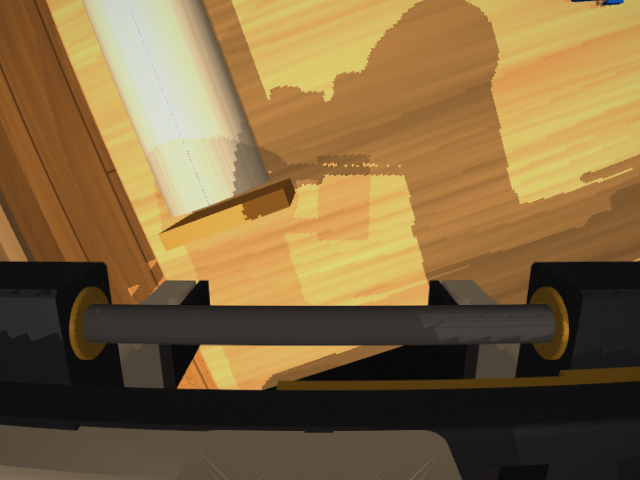

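The top view shows the plum rectangular box at (203,278), the round plum box at (114,293), blue look-alikes at (272,264) and (200,347), the gate at x≈340, the board at (480,283) and the rider at (510,254). Next I'll enlarge the crops.

```bash
cat > h.py <<'E'
import numpy as np,cv2,pickle
from scipy.spatial.transform import Rotation as Ro
def RM(a): return Ro.from_euler('xyz',a).as_matrix()
def cam(f,state=None):
    h,w=f["pixels"].shape[:2]; fo=240/np.tan(np.radians(f["fovy"]/2))
    K=np.array([[fo,0,f["cx"]],[0,fo,f["cy"]],[0,0,1]])
    if "hand_eye" in f:
        T=np.eye(4);T[:3,:3]=RM(state["ee_rot"]);T[:3,3]=state["eef_pos"];T=T@f["hand_eye"];R=T[:3,:3];p=T[:3,3]
    else: R=RM(f["attitude"]);p=np.array(f["position"])
    return K,np.array(f["dist_coeffs"]),R,p
def unproj(c,px,z):
    K,d,R,p=c
    u=cv2.undistortPoints(np.array(px,float).reshape(-1,1,2),K,d).reshape(-1,2)
    r=np.c_[u,np.ones(len(u))]@R.T
    z=np.broadcast_to(z,len(u))
    return p+r*((z-p[2])/r[:,2])[:,None]
def proj(c,P):
    K,d,R,p=c
    rv=cv2.Rodrigues(R.T)[0]
    return cv2.projectPoints(np.array(P,float).reshape(-1,3),rv,-R.T@p,K,d)[0].reshape(-1,2)
def crop(img,x,y,w,h,s,fn):
    cv2.imwrite(fn,cv2.resize(img[y:y+h,x:x+w],None,fx=s,fy=s,interpolation=cv2.INTER_CUBIC))
E
python3 - <<'E'
from h import *
t=pickle.load(open("pics/top0.pkl","rb"));s=pickle.load(open("pics/side0.pkl","rb"))
crop(t["pixels"],385,225,190,110,4,"pics/c1.png")
crop(t["pixels"],170,150,180,135,4,"pics/c2.png")
crop(s["pixels"],280,325,150,155,4,"pics/c3.png")
crop(s["pixels"],170,140,200,130,4,"pics/c4.png")
E
```

```text
(no output)
```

View pics/c1.png

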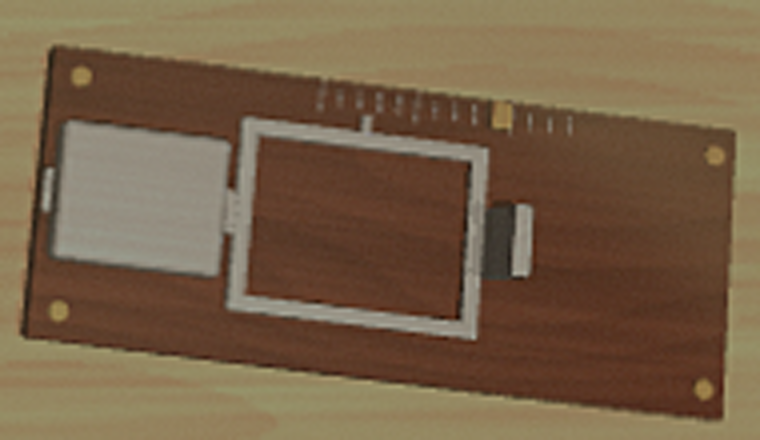

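```bash
python3 - <<'E'
from station import arm
from h import *
f=arm.grab_frame("top"); g=arm.grab_frame("side")
for n in ["music_box","slide","tab","pointer","rider","board","gate","frog","bell","round_box","prism_box","snow_globe"]:
    for nm,x in (("top",f),("side",g)):
        print(n,nm,[(round(r["p"],2),np.round(r["position"],3)) for r in arm.landmark_of(x,n)[:4]])
E
```

```text
music_box top [(0.64, array([ 0.361,  0.333, -0.002])), (0.62, array([0.523, 0.187, 0.   ])), (0.57, array([ 0.496,  0.334, -0.   ])), (0.21, array([0.704, 0.353, 0.   ]))]
music_box side [(0.94, array([ 0.363,  0.327, -0.005])), (0.63, array([0.5  , 0.326, 0.001]))]
slide top []
slide side []
tab top [(0.81, array([ 0.483, -0.285,  0.061]))]
tab side [(0.91, array([ 0.478, -0.286,  0.061]))]
pointer top [(0.89, array([ 0.551, -0.227,  0.029])), (0.44, array([ 0.546, -0.293,  0.018]))]
pointer side [(0.59, array([ 0.543, -0.223,  0.024]))]
rider top [(0.64, array([ 0.487, -0.254,  0.002])), (0.48, array([ 0.547, -0.292,  0.014]))]
rider side [(0.44, array([ 0.544, -0.222,  0.022])), (0.37, array([ 0.551, -0.295,  0.022])), (0.34, array([ 0.625,  0.462, -0.002]))]
board top [(0.95, array([ 0.484, -0.254, -0.002])), (0.73, array([ 0.547, -0.292,  0.017])), (0.17, array([ 0.525,  0.061, -0.002])), (0.16, array([ 0.548, -0.226,  0.026]))]
board side [(0.71, array([ 0.486, -0.256,  0.001])), (0.42, array([ 0.548, -0.295,  0.019]))]
gate top [(0.58, array([ 0.523,  0.061, -0.002]))]
gate side [(0.89, array([ 0.52 ,  0.062, -0.   ]))]
frog top [(0.87, array([0.701, 0.194, 0.006]))]
frog side [(0.91, array([ 0.697,  0.2  , -0.003]))]
bell top [(0.77, array([ 0.735, -0.185, -0.002]))]
bell side [(0.88, array([ 0.734, -0.184, -0.001])), (0.39, array([0.47 , 0.501, 0.001]))]
round_box top [(0.88, array([0.47 , 0.499, 0.002])), (0.6, array([ 0.737, -0.183, -0.002]))]
round_box side [(0.76, array([ 0.47 ,  0.499, -0.002]))]
prism_box top [(0.79, array([0.704, 0.354, 0.001]))]
prism_box side [(0.61, array([0.705, 0.345, 0.001]))]
snow_globe top [(0.61, array([0.63 , 0.465, 0.002]))]
snow_globe side [(0.66, array([ 0.629,  0.465, -0.002]))]
```

View pics/c2.png

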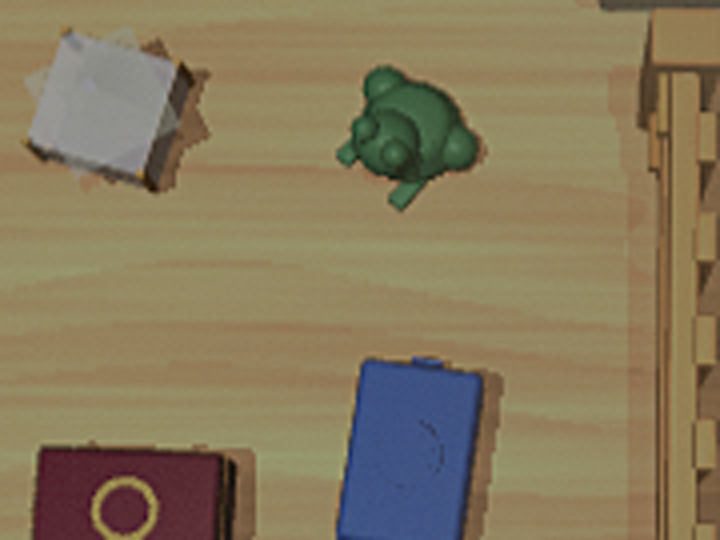

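View pics/c3.png

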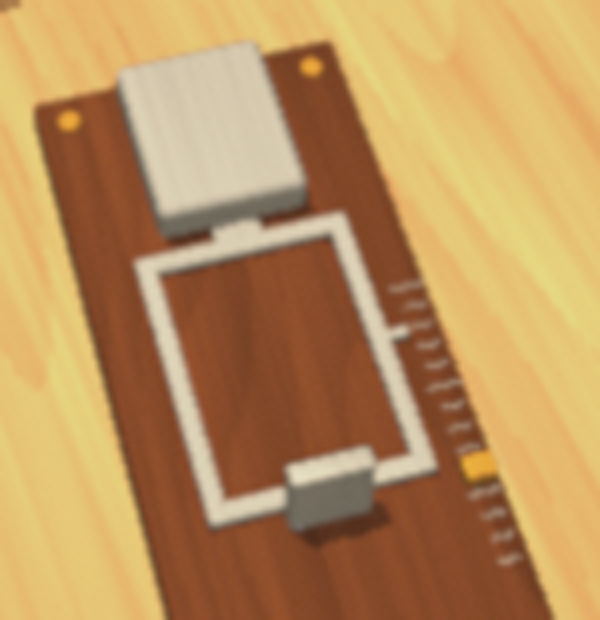

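View pics/c4.png

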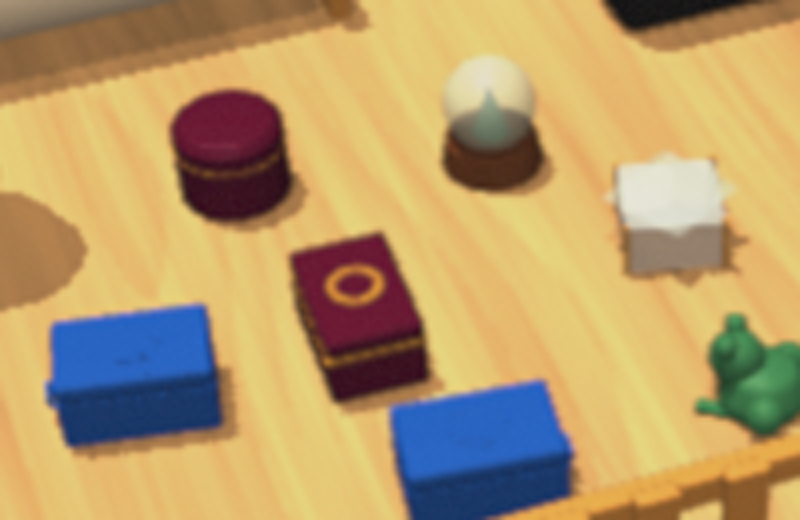

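```bash
cat > fit.py <<'E'
from h import *
from scipy.optimize import least_squares
t=cam(pickle.load(open("pics/top0.pkl","rb")));s=cam(pickle.load(open("pics/side0.pkl","rb")))
# kind,b:fixed board pt, s: slide pt (slide origin = (0,sy,19))
T=[('b',(75,200,18),(57,47)),('b',(75,-160,18),(735,131)),('b',(-75,-160,18),(722,420)),('b',(-75,200,18),(27,335)),
('s',(0,-69,40),(524,240)),('s',(58,0,4),(367,116)),('s',(49,64,4),(243,117)),('s',(49,-64,4),(489,150)),('s',(-49,-64,4),(475,338)),('s',(-49,64,4),(227,308)),('r',(0,0,9),(502,114))]
S=[('b',(75,200,18),(330,42)),('b',(-75,200,18),(37,105)),('s',(58,0,4),(408,330)),('s',(49,64,4),(345,213)),('s',(-49,64,4),(136,262)),('s',(49,-64,4),(437,466)),('s',(0,-69,40),(330,462)),('r',(0,0,9),(479,460))]
def pts(p,L):
    x,y,w,sy,rx,ry=p; o=[]
    for k,q,_ in L:
        q=np.array(q)/1000.
        if k=='s': q=q+[0,sy,.019]
        if k=='r': q=q+[rx,ry,.018]
        c,n=np.cos(w),np.sin(w)
        o.append([x+c*q[0]-n*q[1],y+n*q[0]+c*q[1],q[2]])
    return o
def px(L,ox,oy): return np.array([q for *_,q in L])/4.-.375+[ox,oy]
def run(use):
    def res(p):
        o=[]
        if 't' in use:o.append(proj(t,pts(p,T))-px(T,385,225))
        if 's' in use:o.append(proj(s,pts(p,S))-px(S,280,325))
        return np.vstack(o).ravel()
    r=least_squares(res,[.485,-.255,0,0.03,.065,-.04]); 
    print(use,np.round(r.x,4),'rms',np.sqrt(np.mean(r.fun**2))); print(np.round(r.fun.reshape(-1,2),1).tolist())
    x,y,w,sy,rx,ry=r.x
    R=np.array([[np.cos(w),-np.sin(w)],[np.sin(w),np.cos(w)]])
    for n,q in (('tab',(0,sy-.069)),('slide',(0,sy)),('tabgoal',(0,ry-.069)),('goal',(0,ry))): print(n,np.round(R@q+[x,y],4))
run('ts');run('t');run('s')
E
python3 fit.py
python3 - <<'E'
from h import *
t=cam(pickle.load(open("pics/top0.pkl","rb")))
# box top corners from top image
c=np.array([(38,448),(222,455)])/4.-.375+[170,150]
print(unproj(t,c,.048))
f=pickle.load(open("pics/top0.pkl","rb"));crop(f["pixels"],165,250,140,60,5,"pics/c5.png")
E
```

```text
ts [ 0.4847 -0.2565 -0.1244  0.0376  0.0663 -0.0299] rms 0.48297213352324486
[[-0.1, -1.0], [1.0, -0.1], [0.6, 0.3], [0.0, 0.2], [0.0, -0.1], [0.3, -0.5], [0.2, -0.3], [0.1, -0.7], [0.3, 0.2], [0.1, -0.0], [-0.1, -0.1], [0.5, -1.2], [-1.3, -0.4], [-0.3, -0.3], [-0.6, -0.4], [-0.4, -0.6], [-0.3, 0.3], [0.0, 0.5], [-0.0, 0.1]]
tab [ 0.4808 -0.2876]
slide [ 0.4894 -0.2191]
tabgoal [ 0.4724 -0.3546]
goal [ 0.481  -0.2862]
t [ 0.4844 -0.2556 -0.123   0.0371  0.0666 -0.031 ] rms 0.33520471666989105
[[-0.6, -0.7], [0.6, -0.1], [0.3, 0.3], [-0.4, 0.5], [-0.2, 0.1], [0.1, -0.3], [0.0, -0.0], [-0.1, -0.6], [0.2, 0.3], [-0.1, 0.2], [-0.0, -0.0]]
tab [ 0.4805 -0.2872]
slide [ 0.489  -0.2188]
tabgoal [ 0.4721 -0.3548]
goal [ 0.4806 -0.2864]
s [ 0.4849 -0.2584 -0.1245  0.0393  0.0661 -0.0279] rms 0.451994061091292
[[1.0, -0.5], [-0.9, 0.3], [-0.0, -0.2], [-0.3, -0.4], [-0.2, -0.5], [-0.0, 0.3], [0.3, 0.6], [0.0, 0.0]]
tab [ 0.4812 -0.2879]
slide [ 0.4897 -0.2194]
tabgoal [ 0.4728 -0.3546]
goal [ 0.4814 -0.2861]
[[0.52637763 0.36927287 0.048     ]
 [0.52310281 0.28024262 0.048     ]]
```

View pics/c5.png

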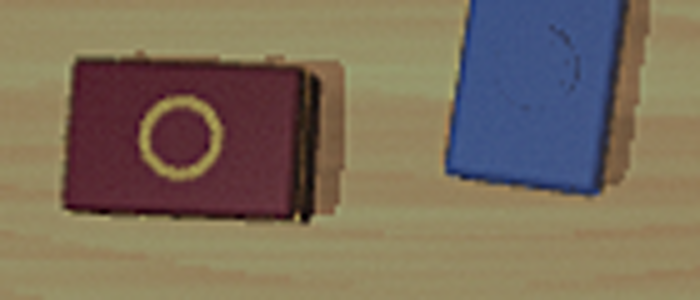

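The two views agree: board yaw is about -0.124 rad, and the tab is at (0.481,-0.288) with its goal at (0.472,-0.355), a pull of about 67 mm. The target is the rectangular plum box with the gold ring at top (203,278). The round one at (114,293) and the two blue ones don't fit the description. Next I turn the tool and approach the tab.

Call:
move_arm([
  [0,0,0],
  [0,0,0],
  [0.044,0,0.034],
  [0.044,0,0.034],
  [0.044,0,0.034],
], jaw=[0,0,0,0,0], roll=[-0.11,-0.109,0,0,0])

```text
t: 2.08
eef_pos: [0.3124, 0.4907, 0.2266]
ee_rot: [-1.571, 0.0, -1.694]
force: [0.9, 0.2, 0.7]
width: 0.0874
```

Call:
move_arm([
  [0.044,0,0.034],
  [0.044,0,0.034],
  [0.044,0,0.034],
  [0.044,0,0.034],
  [0.044,0,0.034],
], jaw=[0,0,0,0,0], roll=[0,0,0,0,0])

```text
t: 2.7
eef_pos: [0.454, 0.2513, 0.227]
ee_rot: [-1.57, 0.001, -1.694]
force: [0.8, 0.3, 0.0]
width: 0.0881
```

Call:
move_arm([
  [0.059,0,0.0104],
  [0.059,0,0.0104],
  [0.059,0,0.0104],
  [0.059,0,0.0104],
  [0.059,0,0.0104],
], jaw=[0,0,0,0,0], roll=[0,0,0,0,0])

```text
t: 3.32
eef_pos: [0.4685, -0.0482, 0.2271]
ee_rot: [-1.569, 0.001, -1.694]
force: [1.8, -0.4, -0.1]
width: 0.0877
```

Call:
move_arm([
  [0.059,0,0.0104],
  [0.059,0,0.0104],
  [0.059,0,0.0104],
  [0.059,0,0.0104],
  [0,0.03,0],
], jaw=[0,0,0,0,0], roll=[0,0,0,0,0])

```text
t: 3.95
eef_pos: [0.4816, -0.29, 0.1977]
ee_rot: [-1.567, -0.001, -1.699]
force: [0.5, 0.9, -1.1]
width: 0.0876
```

```bash
python3 - <<'E'
from station import arm
from h import *
s=arm.get_state();f=arm.grab_frame("wrist");cv2.imwrite("pics/w1.png",f["pixels"])
pickle.dump((s,f),open("pics/w1.pkl","wb"))
print(s["eef_pos"],s["q"])
E
```

```text
[ 0.48160434 -0.28999154  0.19768822] [-1.92980693e-01  1.92892314e-01 -2.86284414e-01  1.32630293e-03
 -1.08778341e+00  1.63478518e+00]
```

View pics/w1.png

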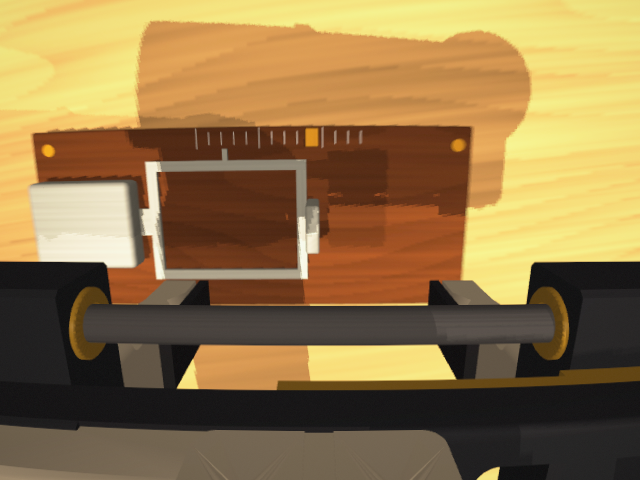

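```bash
python3 - <<'E'
from h import *
s,f=pickle.load(open("pics/w1.pkl","rb"));c=cam(f,s)
crop(f["pixels"],180,110,200,180,4,"pics/c6.png")
w=-.1235;B=np.array([.4845,-.256])
def P(x,y,z): 
    return [B[0]+np.cos(w)*x-np.sin(w)*y,B[1]+np.sin(w)*x+np.cos(w)*y,z]
sy=.0374
for n,p in dict(tab=P(0,sy-.069,.059),tabL=P(.018,sy-.069,.059),ptr=P(.058,sy,.023),rider=P(.0665,-.0305,.027),c1=P(.049,sy+.064,.023),c2=P(.049,sy-.064,.023),c3=P(-.049,sy+.064,.023),b1=P(.075,-.16,.018),b2=P(.075,.2,.018)).items(): print(n,proj(c,p)[0].round(1))
E
```

```text
tab [314.9 231.9]
tabL [314.7 207. ]
ptr [225.4 149.1]
rider [313.1 136.9]
c1 [145.7 162.2]
c2 [308.3 160. ]
c3 [157.1 280.6]
b1 [478.3 126.5]
b2 [ 29.9 133. ]
```

View pics/c6.png

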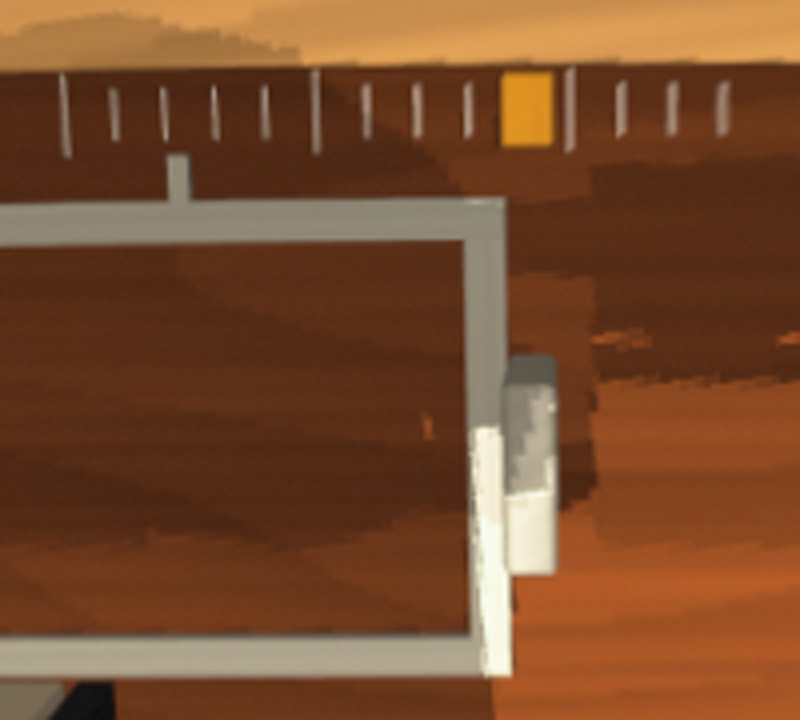

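Call:
move_arm([
  [-0.003,0.05,0],
  [0,0.05,0],
  [0,0.04,0],
  [0,0.025,0],
  [0,0,0],
], jaw=[0,0,0,0,0], roll=[0,0,0,0,0], grip_force=40)

```text
t: 4.62
eef_pos: [0.4799, -0.282, 0.0303]
ee_rot: [-1.575, 0.0, -1.694]
force: [0.4, 0.4, 0.7]
width: 0.0876
```

Call:
move_arm([
  [0,0,0],
  [0,0,0],
  [0,0,0],
  [0,0,0],
  [0,0,0],
], jaw=[1,1,1,1,1], roll=[0,0,0,0,0])

```text
t: 5.25
eef_pos: [0.4811, -0.2828, 0.0318]
ee_rot: [-1.57, -0.0, -1.695]
force: [-0.5, 0.2, -0.2]
width: 0.043
```

Call:
move_arm([
  [0.004,0,0],
  [0,0,0],
  [0,0,0],
  [0,0,0],
  [0,0,0],
], jaw=[1,1,1,1,1], roll=[0,0,0,0,0])

```text
t: 5.88
eef_pos: [0.4805, -0.2865, 0.0315]
ee_rot: [-1.571, 0.0, -1.694]
force: [0.3, 1.9, 0.0]
width: 0.01
```

Call:
move_arm([
  [0.016,0,0],
  [0.016,0,0],
  [0.016,0,0],
  [0.016,0,0],
  [0,0,0],
], jaw=[1,1,1,1,1], roll=[0,0,0,0,0])

```text
t: 6.5
eef_pos: [0.4726, -0.3509, 0.0315]
ee_rot: [-1.571, -0.0, -1.695]
force: [-0.3, -2.1, -1.8]
width: 0.0097
```

```bash
python3 - <<'E'
from station import arm
from h import *
s=arm.get_state();print(s["eef_pos"],s["force"],s["width"])
f=arm.grab_frame("wrist");g=arm.grab_frame("top");sd=arm.grab_frame("side")
pickle.dump((s,f,g,sd),open("pics/w2.pkl","wb"))
a=f["pixels"][0:260,150:450]
crop(f["pixels"],180,60,270,200,3,"pics/w2.png")
crop(g["pixels"],440,230,130,100,6,"pics/t2.png")
crop(sd["pixels"],340,380,100,100,6,"pics/s2.png")
E
```

```text
[ 0.47257395 -0.35094317  0.03149178] [-0.25334266 -2.05582705 -1.76836747] 0.00971714892280052
```

View pics/w2.png

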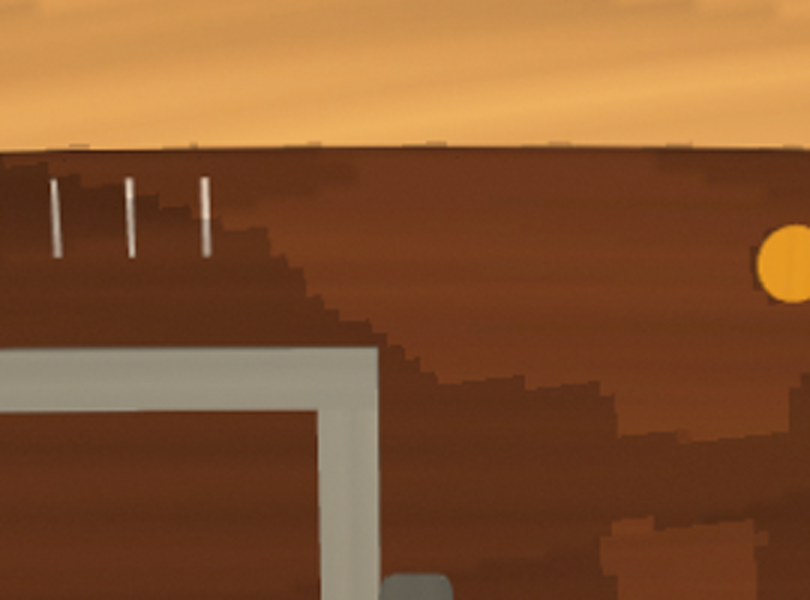

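View pics/t2.png

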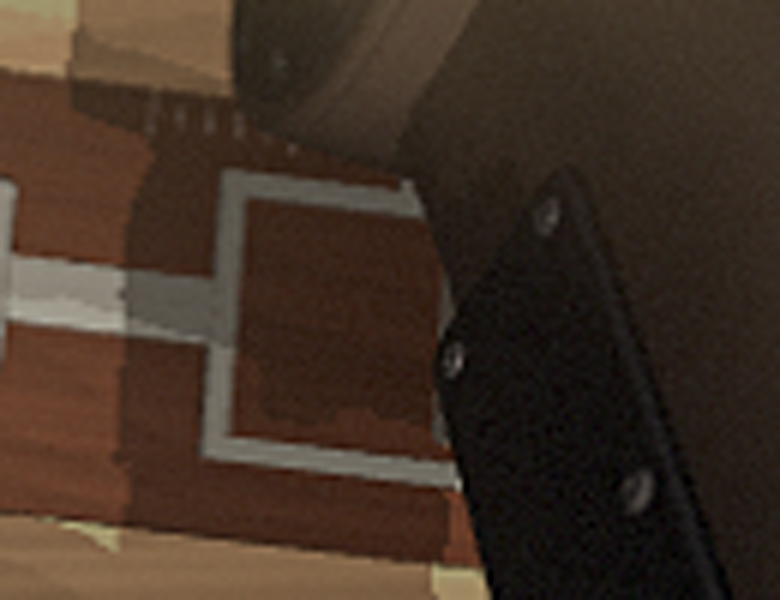

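View pics/s2.png

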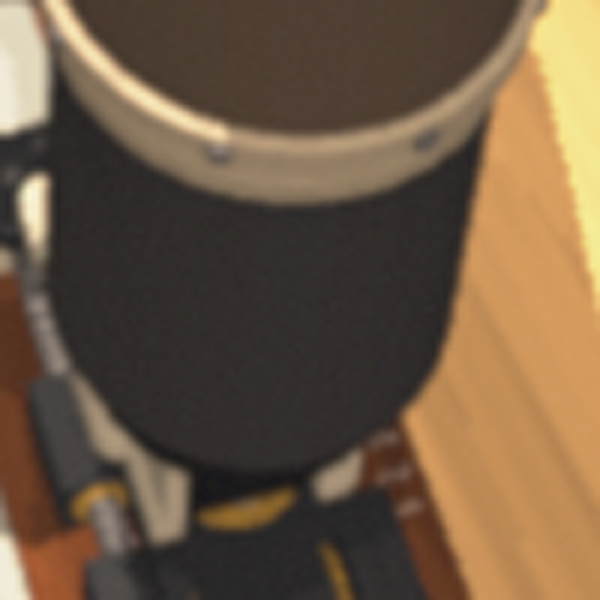

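```bash
python3 - <<'E'
from h import *
s,f,g,sd=pickle.load(open("pics/w2.pkl","rb"))
crop(f["pixels"],0,60,270,200,3,"pics/w2b.png")
E
```

```text
(no output)
```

View pics/w2b.png

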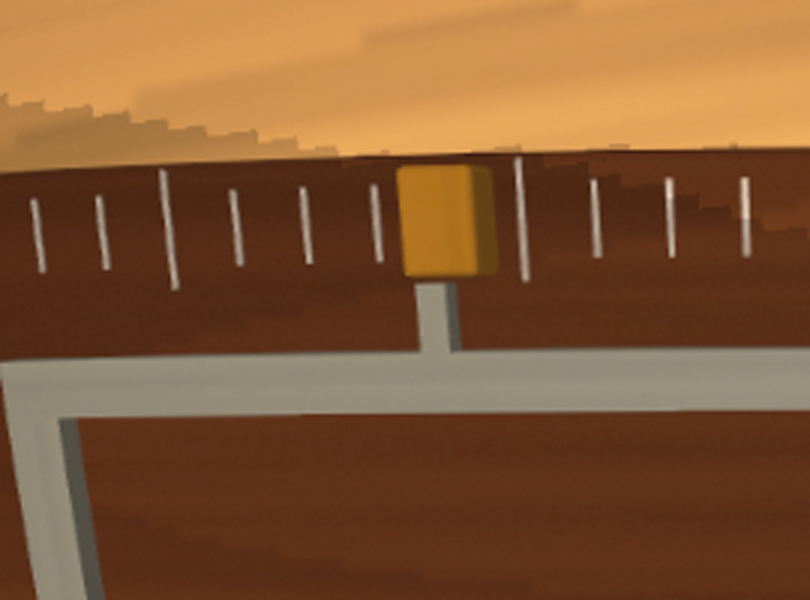

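```bash
python3 - <<'E'
from h import *
s,f,g,sd=pickle.load(open("pics/w2.pkl","rb"));c=cam(f,s)
w=-.1235
def Y(px,z):
    P=unproj(c,np.array(px)/3.-.33+[0,60],z); d=P[:,:2]-[.4845,-.256]; return (np.c_[d@[np.cos(w),np.sin(w)],d@[-np.sin(w),np.cos(w)]]*1e3).round(1)
print("ptr",Y([(415,285),(448,285)],.023)); print("rid",Y([(397,168),(405,275),(463,166),(477,275)],.027))
print("frame c",Y([(2,362)],.023))
print("strokes",Y([(240,265),(309,262),(379,262),(598,257)],.018))
E
```

```text
ptr [[ 58.7 -25. ]
 [ 58.6 -29.4]]
rid [[ 73.4 -25.6]
 [ 60.1 -25.5]
 [ 73.4 -34.1]
 [ 59.9 -34.9]]
frame c [[49.8 36. ]]
strokes [[ 61.7   1.7]
 [ 61.9  -8.2]
 [ 61.6 -18.1]
 [ 61.8 -48.1]]
```

Call:
move_arm([
  [0.003,0,0],
  [0,0,0],
  [0,0,0],
  [0,0,0],
  [0,0,0],
], jaw=[1,1,0.4,0.4,0], roll=[0,0,0,0,0])

```text
t: 7.28
eef_pos: [0.4722, -0.3532, 0.0316]
ee_rot: [-1.571, -0.0, -1.695]
force: [0.4, -0.0, -0.2]
width: 0.0343
```

Call:
move_arm([
  [0,0,0],
  [0,0,0],
  [0,-0.04,0],
  [0,-0.05,0],
  [0,-0.06,0],
], jaw=[0,0,0,0,0], roll=[0,0,0,0,0])

```text
t: 7.9
eef_pos: [0.4715, -0.3529, 0.1823]
ee_rot: [-1.573, 0.001, -1.695]
force: [1.3, -0.2, -0.3]
width: 0.0837
```

```bash
cat > look.py <<'E'
import sys
from station import arm
from h import *
n=sys.argv[1]
s=arm.get_state();f=arm.grab_frame("wrist")
pickle.dump((s,f),open(f"pics/{n}.pkl","wb"));cv2.imwrite(f"pics/{n}.png",f["pixels"])
print(s["t"],s["eef_pos"],s["ee_rot"],s["q"].round(2),s["width"])
E
python3 look.py w3
```

```text
7.9 [ 0.47150285 -0.35289603  0.18231236] [-1.57282891e+00  5.32144802e-04 -1.69475815e+00] [-0.31  0.25 -0.24 -0.   -1.08  1.76] 0.08373709807380234
```

View pics/w3.png

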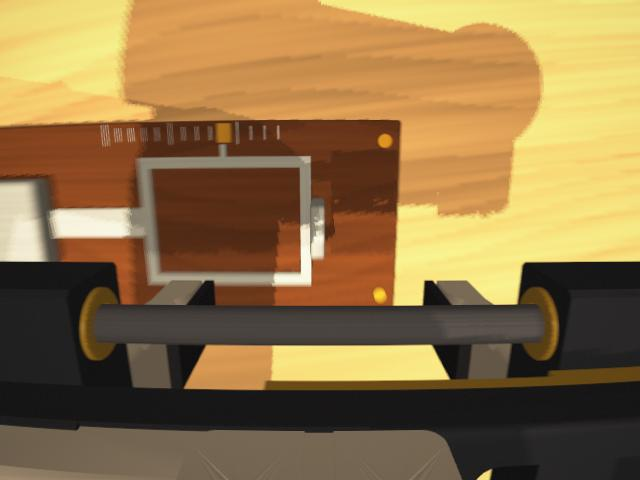

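```bash
sleep 0; python3 look.py w3; python3 - <<'E'
from h import *
s,f=pickle.load(open("pics/w3.pkl","rb"))
crop(f["pixels"],80,110,260,200,3,"pics/w3c.png")
E
```

```text
7.95 [ 0.47518512 -0.35538524  0.19207058] [-1.56105149 -0.00499351 -1.69313024] [-0.31  0.24 -0.23  0.   -1.08  1.76] 0.0862268555394765
```

View pics/w3c.png

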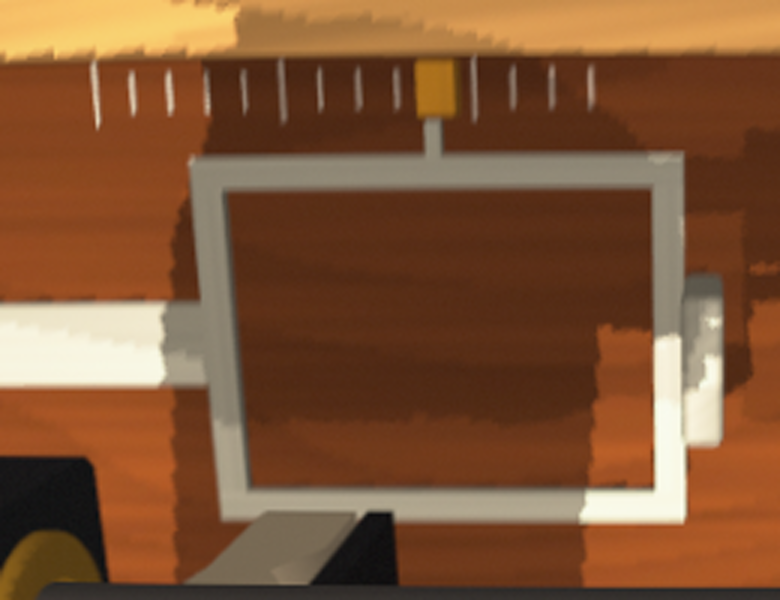

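```bash
cat > m.py <<'E'
from h import *
s,f=pickle.load(open("pics/w3.pkl","rb"));c=cam(f,s)
w=-.1235
def Y(px,z):
    P=unproj(c,np.array(px)/3.-.33+[80,110],z); d=P[:,:2]-[.4845,-.256]; return (np.c_[d@[np.cos(w),np.sin(w)],d@[-np.sin(w),np.cos(w)]]*1e3).round(1)
print("ptr",Y([(424,122),(440,122),(433,122)],.023)); print("rid",Y([(416,60),(417,117),(456,60),(456,117)],.027))
print("frame c",Y([(190,158),(684,153),(686,522),(223,522)],.023))
print("strokes",Y([(282,122),(475,120)],.018))
E
python3 m.py
```

```text
ptr [[ 59.5 -26.3]
 [ 59.5 -30.4]
 [ 59.5 -28.6]]
rid [[ 74.8 -25.8]
 [ 60.8 -25.5]
 [ 74.7 -35.8]
 [ 60.8 -35.3]]
frame c [[ 51.1  35.2]
 [ 51.4 -92.3]
 [-47.2 -92.3]
 [-47.6  35.1]]
strokes [[ 59.8  12. ]
 [ 59.8 -38.4]]
```

Released: the pointer is 2 mm short of the rider's middle, which is inside the 5 mm tolerance. Next I raise the arm and turn it for the box.

Call:
move_arm([
  [0,-0.03,0],
  [0,-0.02,0],
  [0,0,0],
  [0,0,0],
  [0,0,0],
], jaw=[0,0,0,0,0], roll=[0.185,0.185,0.185,0.185,0.185])

```text
t: 8.62
eef_pos: [0.4722, -0.3532, 0.2314]
ee_rot: [-1.571, 0.0, -2.626]
force: [-0.2, -0.4, 0.4]
width: 0.0875
```

Call:
move_arm([
  [0,0,0],
  [0,0,0],
  [0,0,0],
  [0,0,0],
  [0,0,0],
], jaw=[0,0,0,0,0], roll=[0.185,0.185,0.185,0,0])

```text
t: 9.25
eef_pos: [0.4722, -0.3532, 0.2314]
ee_rot: [-1.571, -0.0, 3.113]
force: [0.7, -0.8, -0.4]
width: 0.0877
```

Call:
move_arm([
  [-0.0005,0,-0.062],
  [-0.0005,0,-0.062],
  [-0.0005,0,-0.062],
  [-0.0005,0,-0.062],
  [-0.0005,0,-0.062],
], jaw=[0,0,0,0,0], roll=[0,0,0,0,0])

```text
t: 9.88
eef_pos: [0.4849, -0.0415, 0.2319]
ee_rot: [-1.571, 0.001, 3.112]
force: [1.3, -0.2, -0.1]
width: 0.0876
```

Call:
move_arm([
  [-0.0005,0,-0.062],
  [-0.0005,0,-0.062],
  [-0.0005,0,-0.062],
  [-0.0005,0,-0.062],
  [-0.0005,0,-0.062],
], jaw=[0,0,0,0,0], roll=[0,0,0,0,0])

```text
t: 10.5
eef_pos: [0.4975, 0.2685, 0.2319]
ee_rot: [-1.571, 0.001, 3.112]
force: [1.6, 0.6, 0.6]
width: 0.0875
```

Call:
move_arm([
  [-0.0005,0,-0.06],
  [0,0,0],
  [0,0,0],
], jaw=[0,0,0], roll=[0,0,0])

```text
t: 10.88
eef_pos: [0.4999, 0.3263, 0.231]
ee_rot: [-1.57, -0.001, 3.111]
force: [1.0, -1.1, -0.0]
width: 0.0875
```

```bash
python3 look.py w4
```

```text
10.875 [0.49985093 0.32634582 0.23104712] [-1.57002350e+00 -6.92666952e-04  3.11131972e+00] [ 0.91  0.23 -0.16 -0.   -1.18 -0.94] 0.08752054962331872
```

View pics/w4.png

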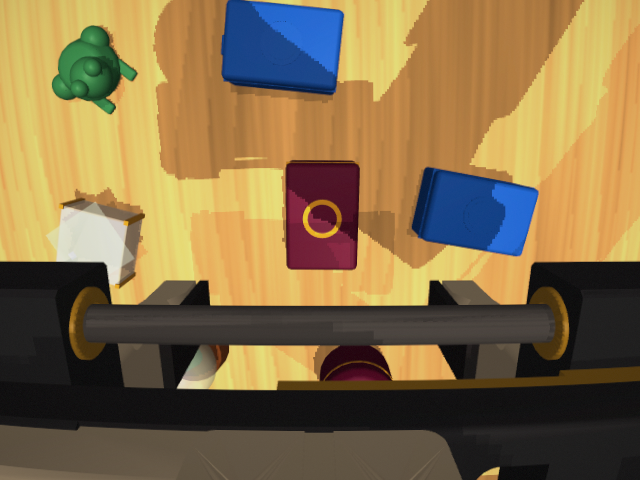

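```bash
python3 - <<'E'
from h import *
s,f=pickle.load(open("pics/w4.pkl","rb"));c=cam(f,s)
crop(f["pixels"],270,145,110,140,5,"pics/w4c.png")
P=unproj(c,[(287,163),(359,163),(356,269),(288,269)],.048);print(P.round(4),P.mean(0))
E
```

```text
[[0.5239 0.2816 0.048 ]
 [0.4667 0.2833 0.048 ]
 [0.47   0.3715 0.048 ]
 [0.5273 0.3697 0.048 ]] [0.4969506  0.32653004 0.048     ]
```

View pics/w4c.png

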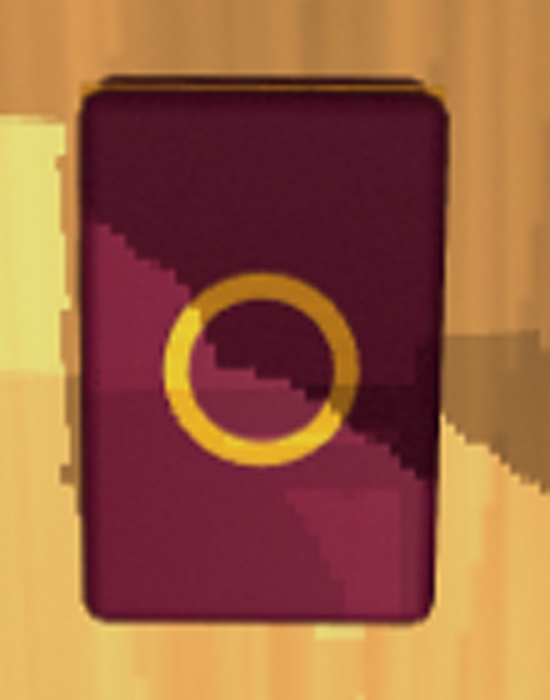

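The crop confirms the rectangular plum box with the gold ring: ring centre at px (322,219), box centre (0.497,0.3265), yaw -0.037. Descending onto it now.

Call:
move_arm([
  [0.003,0.05,0],
  [0,0.055,0],
  [0,0.055,0],
  [0,0.04,0],
  [0,0.0,0],
], jaw=[0,0,0,0,0], roll=[0.007,0,0,0,0], grip_force=30)

```text
t: 11.55
eef_pos: [0.496, 0.3235, 0.0293]
ee_rot: [-1.566, -0.004, 3.101]
force: [0.2, 0.6, 0.7]
width: 0.0875
```

Call:
move_arm([
  [0,0.02,0],
  [0,0,0],
  [0,0,0],
], jaw=[0,0,0], roll=[0,0,0])

```text
t: 11.92
eef_pos: [0.4982, 0.3269, 0.0137]
ee_rot: [-1.573, 0.002, 3.102]
force: [0.2, -0.3, 1.0]
width: 0.0877
```

Call:
move_arm([
  [0,0,0],
  [0,0,0],
  [0,0,0],
  [0,0,0],
  [0,0,0],
], jaw=[1,1,1,1,1], roll=[0,0,0,0,0])

```text
t: 12.55
eef_pos: [0.4972, 0.3265, 0.0118]
ee_rot: [-1.571, 0.0, 3.102]
force: [-1.4, 0.3, 4.6]
width: 0.06
```

Call:
move_arm([
  [0,0,0],
  [0,-0.02,0],
  [0,-0.03,0],
  [0,0,0],
  [0,0,0],
], jaw=[1,1,1,1,1], roll=[0,0,0,0,0])

```text
t: 13.18
eef_pos: [0.4965, 0.3258, 0.0604]
ee_rot: [-1.57, -0.001, 3.101]
force: [-1.3, 0.4, -3.9]
width: 0.0597
```

Call:
move_arm([
  [0,-0.04,0],
  [0,-0.05,0],
  [0,-0.05,0],
  [0,-0.04,0],
  [0,0,0],
], jaw=[1,1,1,1,1], roll=[0,0,0,0,0])

```text
t: 13.8
eef_pos: [0.4982, 0.3273, 0.2437]
ee_rot: [-1.574, 0.003, 3.102]
force: [0.2, 0.5, -3.8]
width: 0.06
```

```bash
python3 look.py w5
```

```text
13.8 [0.49815711 0.32731322 0.24367616] [-1.57400729e+00  2.82922861e-03  3.10171876e+00] [ 0.91  0.22 -0.15  0.   -1.2  -0.95] 0.059981297718878765
```

View pics/w5.png

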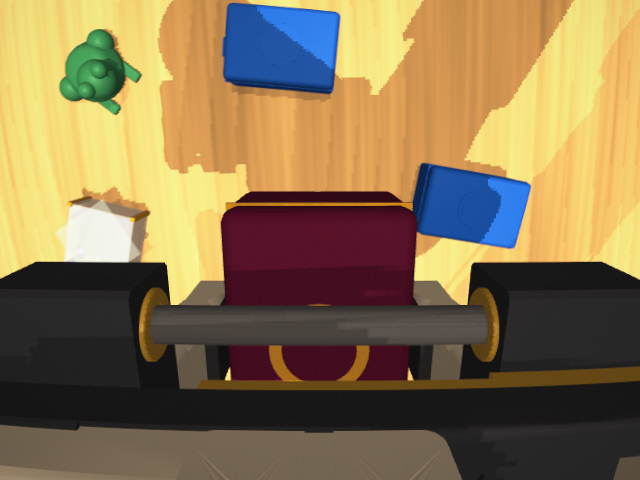

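Call:
move_arm([
  [0,0,0],
  [-0.003,0,0.031],
  [-0.005,0,0.05],
  [-0.005,0,0.05],
  [-0.005,0,0.05],
], jaw=[1,1,1,1,1], roll=[0.083,0,0,0,0])

```text
t: 14.48
eef_pos: [0.4914, 0.1419, 0.2395]
ee_rot: [-1.569, -0.003, 3.019]
force: [0.7, -0.2, -3.8]
width: 0.0601
```

Call:
move_arm([
  [-0.005,0,0.05],
  [-0.005,0,0.05],
  [-0.005,0,0.05],
  [-0.005,0,0.05],
  [-0.005,0,0.05],
], jaw=[1,1,1,1,1], roll=[0,0,0,0,0])

```text
t: 15.1
eef_pos: [0.4852, -0.1087, 0.2398]
ee_rot: [-1.57, -0.003, 3.019]
force: [1.1, 0.3, -2.6]
width: 0.0599
```

Call:
move_arm([
  [-0.005,0,0.05],
  [-0.005,0,0.05],
  [-0.005,0,0.05],
  [-0.002,0,0.02],
  [0,0,0],
], jaw=[1,1,1,1,1], roll=[0,0,0,0,0])

```text
t: 15.72
eef_pos: [0.4811, -0.2788, 0.2391]
ee_rot: [-1.571, -0.004, 3.016]
force: [-0.2, 0.0, -3.6]
width: 0.0599
```

```bash
python3 look.py w6; python3 - <<'E'
from station import arm
from h import *
g=arm.grab_frame("top");sd=arm.grab_frame("side");pickle.dump((g,sd),open("pics/e6.pkl","wb"))
crop(g["pixels"],380,200,200,150,4,"pics/t6.png");crop(sd["pixels"],260,280,200,200,3,"pics/s6.png")
E
```

```text
15.725 [ 0.48105624 -0.27883714  0.23914283] [-1.57143819 -0.00405931  3.01605955] [-0.17  0.16 -0.23 -0.   -1.19  0.05] 0.059883751030811144
```

View pics/w6.png

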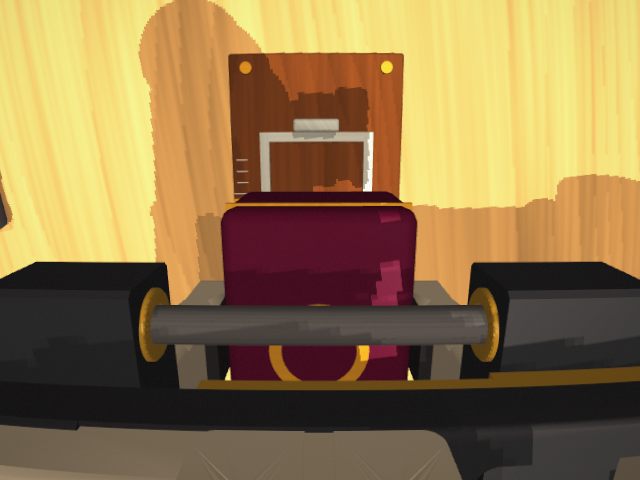

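View pics/s6.png

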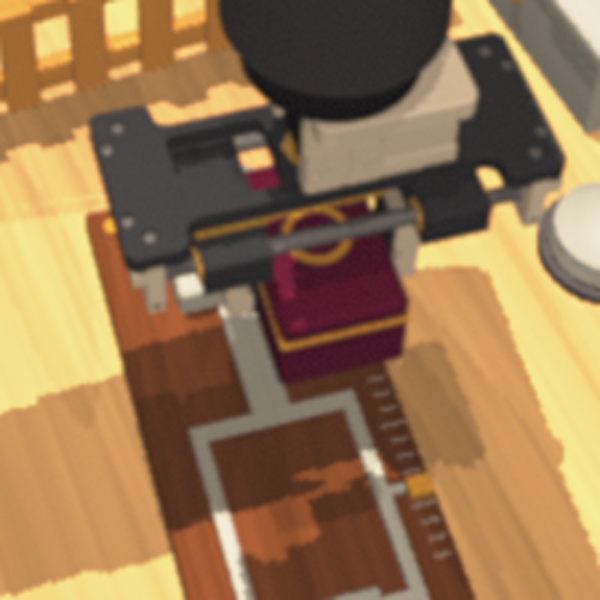

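```bash
python3 - <<'E'
from h import *
s,f=pickle.load(open("pics/w6.pkl","rb"));c=cam(f,s)
P=unproj(c,[(260.5,132.5),(373.5,132.5)],.023); print(P.round(4)); d=P[0]-P[1];w=np.arctan2(d[1],d[0]);print("w",w,"slide c",P.mean(0)[:2]+.064*np.array([-np.sin(w),np.cos(w)]))
P=unproj(c,[(229,54),(403.5,54)],.018); print(P.round(4));d=P[0]-P[1];w=np.arctan2(d[1],d[0]);print(w)
# box in tool frame
T=RM(s["ee_rot"])
ztop=s["eef_pos"][2]+.0362
P=unproj(c,[(222,208),(416,208)],ztop); print("box top edge tool",((P-s["eef_pos"])@T).round(4))
g,sd=pickle.load(open("pics/e6.pkl","rb"));c=cam(sd)
w=-.1235
def Y(px,z):
    P=unproj(c,np.array(px)/3.-.33+[260,280],z); d=P[:,:2]-[.4845,-.256]; return (np.c_[d@[np.cos(w),np.sin(w)],d@[-np.sin(w),np.cos(w)]]*1e3).round(1)
print(Y([(404,489)],.023),Y([(419,483)],.027))
crop(sd["pixels"],370,410,60,60,10,"pics/s6c.png")
E
```

```text
[[ 0.5217 -0.3523  0.023 ]
 [ 0.4253 -0.34    0.023 ]]
w -0.1261753016711871 slide c [ 0.48152837 -0.28267121]
[[ 0.5391 -0.4208  0.018 ]
 [ 0.3925 -0.4022  0.018 ]]
-0.12599821379052106
box top edge tool [[-0.0281 -0.0363  0.0447]
 [ 0.0282 -0.0361  0.0447]]
[[ 57.7 -31.4]] [[ 66. -32.]]
```

View pics/s6c.png

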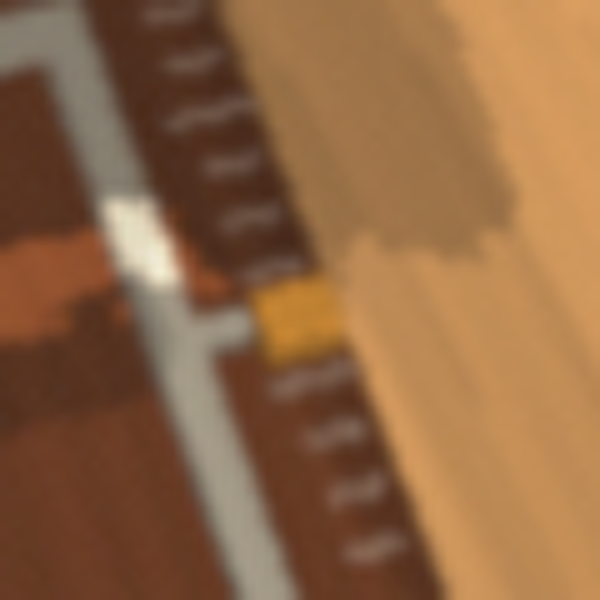

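Call:
move_arm([
  [0,0.04,0.004],
  [0,0.05,0],
  [0,0.04,0],
  [0,0.03,0],
  [0,0,0],
], jaw=[1,1,1,1,1], roll=[0,0,0,0,0])

```text
t: 16.5
eef_pos: [0.4807, -0.2801, 0.0794]
ee_rot: [-1.571, -0.005, 3.02]
force: [-0.0, -0.9, -2.6]
width: 0.0598
```

Call:
move_arm([
  [0,0,0],
  [0,0,0],
  [0,0,0],
], jaw=[1,1,1], roll=[0,0,0])

```text
t: 16.88
eef_pos: [0.4832, -0.2815, 0.0828]
ee_rot: [-1.571, 0.002, 3.019]
force: [0.3, 0.6, -3.0]
width: 0.0595
```

Call:
move_arm([
  [0.001,0.01,0.002],
  [0,0.01,0],
  [0,0.01,0],
  [0,0,0],
  [0,0,0],
], jaw=[1,1,1,1,1], roll=[0,0,0,0,0])

```text
t: 17.5
eef_pos: [0.4814, -0.2833, 0.0515]
ee_rot: [-1.571, -0.0, 3.019]
force: [0.2, 0.2, -2.6]
width: 0.0603
```

Call:
move_arm([
  [0,0,0],
  [0,0,0],
  [0,0,0],
  [0,0,0],
], jaw=[1,1,1,1], roll=[0,0,0,0])

```text
t: 18.0
eef_pos: [0.4813, -0.2833, 0.0517]
ee_rot: [-1.571, 0.0, 3.019]
force: [0.4, 1.2, -3.9]
width: 0.0594
```

```bash
python3 look.py w7; python3 - <<'E'
from station import arm
from h import *
g=arm.grab_frame("top");sd=arm.grab_frame("side");pickle.dump((g,sd),open("pics/e7.pkl","wb"))
crop(g["pixels"],420,220,130,100,6,"pics/t7.png");crop(sd["pixels"],260,300,180,180,4,"pics/s7.png")
E
```

```text
18.0 [ 0.48133086 -0.28327972  0.05168566] [-1.57076960e+00  2.10677816e-04  3.01860487e+00] [-0.18  0.35 -0.46  0.   -0.76  0.06] 0.05939009923979066
```

View pics/w7.png

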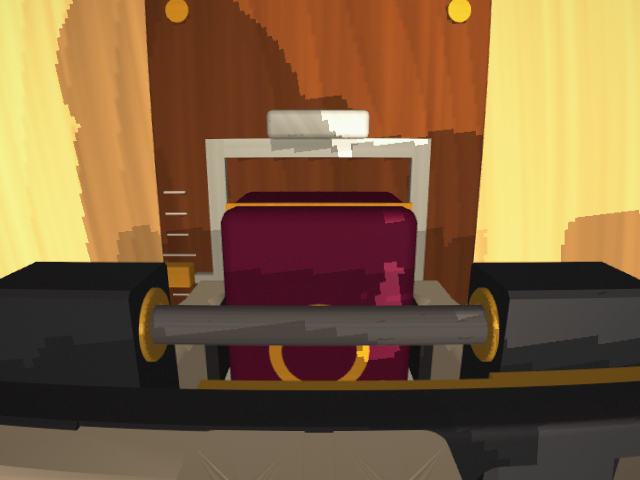

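View pics/s7.png

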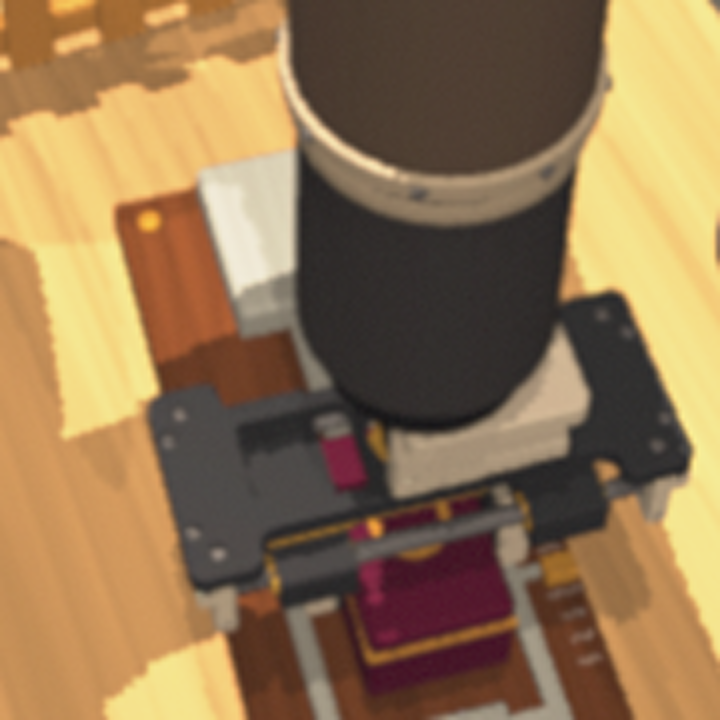

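View pics/t7.png

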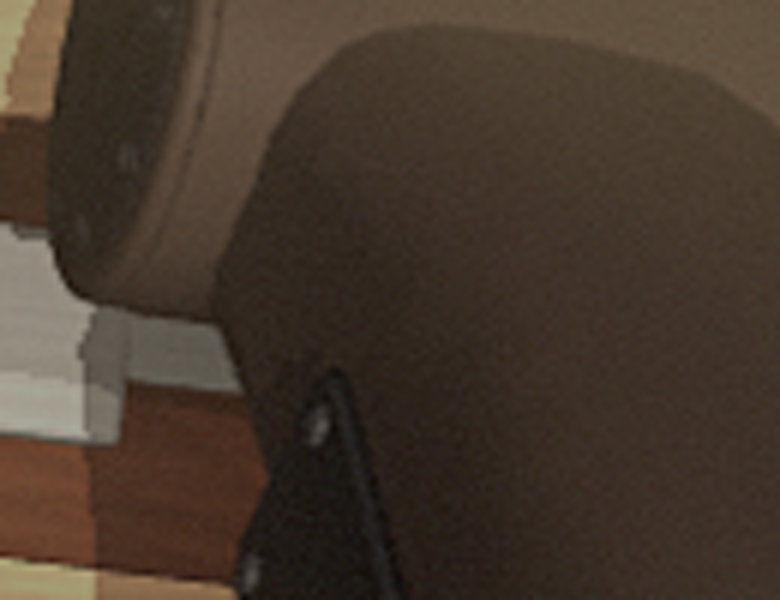

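```bash
python3 - <<'E'
from h import *
s,f=pickle.load(open("pics/w7.pkl","rb"));c=cam(f,s)
P=unproj(c,[(206,139),(431,139)],.023); print(P.round(4)); d=P[0]-P[1];w=np.arctan2(d[1],d[0]);print("w",w,np.linalg.norm(d),"slide c",P.mean(0)[:2]+.064*np.array([-np.sin(w),np.cos(w)]))
P=unproj(c,[(268,112),(369,112)],.059);print("tab far edge",P.round(4)) 
print((P.mean(0)[:2]+.074*np.array([.1235,.992])).round(4))
E
```

```text
[[ 0.5219 -0.3528  0.023 ]
 [ 0.4255 -0.3408  0.023 ]]
w -0.12346648537524191 0.09713042207149632 slide c [ 0.48161609 -0.2832761 ]
tab far edge [[ 0.4897 -0.358   0.059 ]
 [ 0.4554 -0.3537  0.059 ]]
[ 0.4817 -0.2824]
```

Call:
move_arm([
  [0,0.003,0],
  [0,0.003,0],
  [0,0,0],
  [0,0,0],
  [0,0,0],
], jaw=[1,1,1,1,1], roll=[0,0,0,0,0])

```text
t: 18.77
eef_pos: [0.4814, -0.2833, 0.0456]
ee_rot: [-1.571, 0.0, 3.019]
force: [1.6, 0.2, -1.8]
width: 0.06
```

Call:
move_arm([
  [0,0,0],
  [0,0,0],
  [0,0,0],
  [0,0,0],
  [0,0,0],
], jaw=[1,1,1,1,1], roll=[0,0,0,0,0])

```text
t: 19.4
eef_pos: [0.4813, -0.2833, 0.0456]
ee_rot: [-1.571, 0.0, 3.019]
force: [-0.3, -0.1, -3.2]
width: 0.0598
```

```bash
python3 look.py w8; python3 - <<'E'
from h import *
s,f=pickle.load(open("pics/w8.pkl","rb"))
print(s["force"],abs(s["qd"]).max())
crop(f["pixels"],130,90,320,220,2.5,"pics/w8c.png")
E
```

```text
19.4 [ 0.48127505 -0.28328514  0.04557565] [-1.57078769e+00  1.88818261e-05  3.01856572e+00] [-0.18  0.35 -0.47  0.   -0.75  0.06] 0.059788069729782296
[-0.31131959 -0.13912066 -3.22611841] 0.002175392062257446
```

View pics/w8c.png

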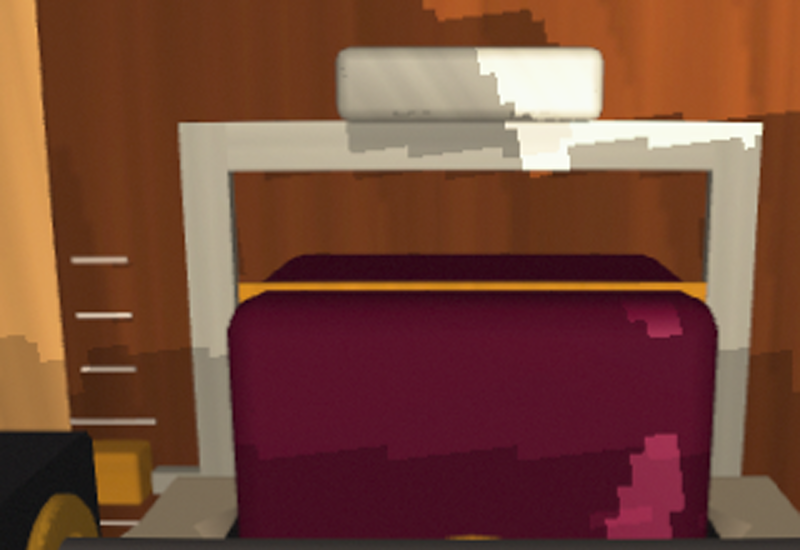

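```bash
python3 -c "
from station import arm
print(arm.job_done()); s=arm.get_state(); print(s['t'],s['eef_pos'],s['force'],s['width'])"
```

```text
the job is handed in; nothing more can be done
None
the job is handed in; nothing more can be done
```

I pulled the slide out about 67 mm by its tab and let go. I then lifted the plum rectangular box over the gate at about 0.23 m and left it held above the slide's frame. I handed the job in at about 19 s of the 64 s; the hand-in reports no verdict.

**Slide:** a wrist picture just after release put the pointer about 2 mm short of the rider's middle. A later side picture put it about 0.6 mm off. The two differ by more than a millimetre, but both are inside the 5 mm allowed.

**Box at the end:**

| Check | Result |
|---|---|
| Centring over the opening | within about 1 mm; slide centre (0.4816, -0.2833), tool (0.4813, -0.2833) |
| Angle to the frame's long sides | within about 0.01 rad |
| Level | tool reads level to about 0.001 rad |
| Height of underside above the frame | about 11 mm, worked out from the tool height, not seen directly |
| Grip | 60 mm opening at 30 N, with the arm at rest |
| Contact force | about 3 N downward, roughly the box's weight, so no sign of it touching the frame or board |

**Gate and other things:** I saw no force jump when crossing the gate. I did not take a final overall picture to confirm that none of the other things on the counter had shifted.

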